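# Sort the spray cans by weight: clip the full, bin the empty

## Robot

A 6-joint arm with a two-finger parallel gripper is mounted at the origin on the work surface. World frame = base frame: x ahead of the robot, y to its left, z up, the work surface at z = 0. Lengths are in mm, angles in rad, forces in N, time in s.
With the tool pointing down it reaches from about 300 to 850 mm from the base axis. Payload 4.2 kg.
Tool frame: the origin (TCP) lies midway between the tips of the shut fingers; the grasp point (between the pads) lies 19 mm behind it; z points along the fingers, y is the direction in which the jaws open and shut (so a half turn about z gives the same grasp; the last joint's range is limited). The gripper opens to 91 mm and grips with 3 to 60 N. Pads are 32 mm wide; open, the fingers measure 118 mm over their backs; the gripper's body (76 mm by 178 mm) begins 60 mm behind the grasp point.
Start: joints at [-1.316, 0.32, 1.565, -0, 1.257, -0.02], TCP at [156.032, -553.441, 213.976] pointing down, gripper open.
Joint ranges: [-3.11, 3.11], [-0.84, 2.01], [0.21, 2.61], [-1.34, 4.49], [0.05, 2.63], [-2.56, 2.56]. Speed limits (rad/s): [2.57, 2.57, 3.14, 3.14, 3.14, 3.14].

## Interface

Orientations are given as a unit quaternion [w, x, y, z].
In Python, from rig import ctrl gives the robot as it stands.
- The arm moves only by the shell command python3 -m pendant 'ROWS' [FORCE]. ROWS is JSON, a list that holds one entry, the list of rows, each a list of 7 numbers: the shift along the world's x, y, z normalised to -1 to 1, where 1 is 0.04 m, then the turn, a rotation vector about the world's x, y, z normalised to -1 to 1, where 1 is 0.12 rad, then the opening, from 0 (shut) to 1 (fully open). In form: [[[tx, ty, tz, ax, ay, az, fingers], ...]]. A call has 1 to 10 rows; each row shifts and turns the commanded pose from where the row before left it; what a row does not reach is not made up. A row lasts 1/12 s, in which the tool goes at most 41.7 mm and 7.16 degrees, less where a joint would pass 70% of its speed; a pose out of reach is approached as far as the arm can. A call with a number of a shift or a turn outside -1 to 1 is refused whole. A call with a gripper value outside its range is refused whole. The fingers move at their own pace and stop on an object; FORCE is the grip in N (left out, the last holds). Time passes only in rows, so rows that do not move let the fingers close. It gives the time, the measured TCP pose, the force and the opening at its end, in the units of the state.
- ctrl.sense(): the state, without advancing time (a new reading comes with each control period).
- ctrl.snapshot(name): name is "scene" or "side" or "wrist"; returns (picture, depth): 420x560x3 uint8, blue, green, red; 420x560 float32, mm along the optical axis (not along the pixel's ray), 0 where there is no reading.
- ctrl.get_calibration(name): a dict with "fx", "fy", "cx", "cy" (pixels), "eye" and "orientation" of the camera in the world. Camera axes: x right, y down, z forward; pixel columns grow to the right and rows downward; lengths in mm; the calibration is good to about 2 mm. A picture is of the moment at which its call begins: read the wrist's pose just before it. get_calibration takes no time and is no camera call; for the wrist camera it gives the pose at the moment of the call.
- ctrl.close_job(): hands the job in, once; it reports no verdict.
Trained networks look in the newest picture that a camera, given by its name, has taken for a name from the list of things; names that differ only in an ending like _2 or _b are one class to them, and where a whole thing is asked for, a point or a joint stands for the part that bears it (a point fixed in the world has none). Each returns a list of dicts, best first, with "score" (0 to 1); they miss things now and then, are a little off and sometimes report something else, mostly with a low value. They report only what shows in the picture. A call takes as long as a camera call.
- ctrl.look_for(camera, target): "box" ([left, top, right, bottom] in pixels, round what is visible of it).
- ctrl.mark_of(camera, target): "point" ([row, column] in pixels: a listed point, or the origin of a listed thing).
The state is a dict: "time": time; "q": joint angles; "joint_velocities": joint speeds; "joint_efforts": joint torques, N m; "tcp_pos": TCP position; "orientation": TCP orientation; "ft_force": force on the tool from outside, world axes, zero at the start; "moment": the same for the moment, N m; "opening": opening from 0.0 (shut) to 1.0 (fully open).
Only numpy, scipy, OpenCV 4.12 (cv2) and the standard library are available. Lean on these libraries where they do the work, as an engineer would, in place of code of your own. Each camera call takes 0.05 s, during which the arm holds its last target.

## Task

Sort the three spray cans by how heavy each feels when lifted (54 g empty, 216 g full). Push every can that is more than half full into a free spring clip on the oak board, gently (20 N at most) but fully home, standing on the ledge, and put the others in the tilt-out bin; one within 15 g of half full (135 g) may go either way. Leave the bin pushed shut and everything else on the table where it is.

Things in the scene. Friction and masses are not known exactly. Their poses are not given: they have to be found in the camera images.
- can_a_center (a point): one of three identical-looking sealed spray cans, standing upright: aluminium cylinder 45 mm across with a dark blue-green band and a black cap (42 mm across); 120 mm tall, the straight wall reaching 100 mm up. This point is its centre, 60 mm above its underside; z runs up the can. 54 g empty, 216 g full: only felt by lifting.
- can_b_center (a point): one of three identical-looking sealed spray cans, standing upright: aluminium cylinder 45 mm across with a dark blue-green band and a black cap (42 mm across); 120 mm tall, the straight wall reaching 100 mm up. This point is its centre, 60 mm above its underside; z runs up the can. 54 g empty, 216 g full: only felt by lifting.
- can_c_center (a point): one of three identical-looking sealed spray cans, standing upright: aluminium cylinder 45 mm across with a dark blue-green band and a black cap (42 mm across); 120 mm tall, the straight wall reaching 100 mm up. This point is its centre, 60 mm above its underside; z runs up the can. 54 g empty, 216 g full: only felt by lifting.
- clip_rail: steel rail with three open spring clips, 100 mm apart, on the left part of the oak board, between its four hooks. Origin on the table under the middle of the plank's face; x into the board, y along it. A can that is home stands on the ledge below, its wall at the clip's steel back, the jaws round its lower half.
- ledge: level steel ledge below the clips, 310 mm long (y), reaching 62 mm forward of the plank's face; origin at the back edge, mid-length, on its top, which is 150 mm above the table.
- clip_0 (a point): left-hand (+y) clip. This point: the can's axis where it meets the ledge when the can is home, 22.5 mm before the clip's back; the seated can's centre is 60 mm above it. x into the board: the upright can goes in along +x, its foot a few mm above the ledge or sliding on it. The jaws, 37 to 53 mm above the ledge, reach 27 mm before this point. y along the board.
- clip_1 (a point): middle clip, same as clip_0. Pushing a can in, the jaws' resistance begins about 25 mm before home, rises to 5 to 12 N and gives way 14 mm before home; the can then stops hard at the clip's back. At home the jaws no longer press: they only keep the can, with about 4 mm of play, from coming out, and it stands on the ledge.
- clip_2 (a point): right-hand clip, same as clip_0. Round each clip: the ledge's front edge is 30 mm before this point, the plank's face 32 mm behind it, the plank's top 114 mm above; the hooks 50 mm to either side reach 42 mm from the plank and end 44 mm above the ledge. Fingers that hold the can more than 55 mm above its foot pass over jaws and hooks.
- bin_floor (a point): middle of the inner floor of the grey plastic tilt-out bin beneath the right-hand end of the board; tilts with the bin. x into the board, y along it, z up the front wall. Inside 174 wide, 72 mm front to back; front wall 138 mm high, back 71 and sides rising from 71 at the back; two dividers 65 mm high at y = -29.5 and 29.5 mm make three compartments, one can wide each.
- bin_rim (a point): middle of the top edge of the bin's front wall, on its outer face, 142 mm up the wall from the hinge; tilts with the bin. A 90 mm wide finger lip sticks out 6 mm just below it. Pushing here along the board's x shuts the bin.
- bin_hinge (a point): the bin's hinge, at its lower front edge 8 mm above the table, fixed to the board; x into the board, y along it. The fixed cheeks and hood of the bin begin 6 and 14 mm behind this line, the hood's top 154 mm above it; the plank's face is 58 mm behind it, 158 mm and more above it. At tilt q the rim is 142 sin(q) mm before the hinge and 142 cos(q) above.
- bin (a joint): tilt of the bin in rad: 0 shut, up to 0.72 tilted out towards the robot. Stiff hinge: it stays where it is left, and takes about 2 to 6 N at the rim to push.
- coin_cup: brown ceramic cup with coins, 80 mm across, 75 mm tall (bystander); origin at its underside.
- vase: small green glass vase, 68 mm at the belly, 115 mm tall (bystander); origin at its underside.
- car_key: spare car key: black fob 62 x 36 x 14 mm with a steel blade (bystander); origin at its underside.
- shoehorn: chrome shoehorn lying down, about 200 mm long, 46 mm wide, up to 16 mm tall (bystander); origin at its underside.
- polish_tin: round red shoe polish tin with steel lid, 70 mm across, 20 mm tall (bystander); origin at its underside.
- shoe_brush: wooden shoe brush, 150 x 50 x 44 mm (bystander); origin at its underside.
- umbrella_handle: dark wooden umbrella crook lying down, about 150 x 80 mm, 24 mm tall (bystander); origin at its underside.

How it is judged (in metres and radians):
At the end, for the whole second after the job is handed in: Each can at rest: over 120 g upright (0.15 rad) in a clip, axis within 6 mm of its home point, standing on the ledge (5 mm); under 150 g inside the bin (120 to 150 g: either). Bin shut to within 0.08 rad (((contact force between can_a and anything else above 1.1772 N and contact force between can_a and ledge above 0.98 N and ((horizontal distance between can_a_center and clip_0 below 0.006 m and z of can_a_center in the frame of clip_0 between 0.055 and 0.065 m and angle between can_a_center's own z axis and vertical below 0.15 rad) or (horizontal distance between can_a_center and clip_1 below 0.006 m and z of can_a_center in the frame of clip_1 between 0.055 and 0.065 m and angle between can_a_center's own z axis and vertical below 0.15 rad) or (horizontal distance between can_a_center and clip_2 below 0.006 m and z of can_a_center in the frame of clip_2 between 0.055 and 0.065 m and angle between can_a_center's own z axis and vertical below 0.15 rad))) or (contact force between can_a and anything else below 1.5696 N and (x of can_a_center in the frame of bin_floor between -0.04 and 0.04 m and y of can_a_center in the frame of bin_floor between -0.09 and 0.09 m and z of can_a_center in the frame of bin_floor between 0 and 0.1 m))) and linear speed of each of can_a, can_b, can_c below 0.03 m/s and ((contact force between can_b and anything else above 1.1772 N and contact force between can_b and ledge above 0.98 N and ((horizontal distance between can_b_center and clip_0 below 0.006 m and z of can_b_center in the frame of clip_0 between 0.055 and 0.065 m and angle between can_b_center's own z axis and vertical below 0.15 rad) or (horizontal distance between can_b_center and clip_1 below 0.006 m and z of can_b_center in the frame of clip_1 between 0.055 and 0.065 m and angle between can_b_center's own z axis and vertical below 0.15 rad) or (horizontal distance between can_b_center and clip_2 below 0.006 m and z of can_b_center in the frame of clip_2 between 0.055 and 0.065 m and angle between can_b_center's own z axis and vertical below 0.15 rad))) or (contact force between can_b and anything else below 1.5696 N and (x of can_b_center in the frame of bin_floor between -0.04 and 0.04 m and y of can_b_center in the frame of bin_floor between -0.09 and 0.09 m and z of can_b_center in the frame of bin_floor between 0 and 0.1 m))) and ((contact force between can_c and anything else above 1.1772 N and contact force between can_c and ledge above 0.98 N and ((horizontal distance between can_c_center and clip_0 below 0.006 m and z of can_c_center in the frame of clip_0 between 0.055 and 0.065 m and angle between can_c_center's own z axis and vertical below 0.15 rad) or (horizontal distance between can_c_center and clip_1 below 0.006 m and z of can_c_center in the frame of clip_1 between 0.055 and 0.065 m and angle between can_c_center's own z axis and vertical below 0.15 rad) or (horizontal distance between can_c_center and clip_2 below 0.006 m and z of can_c_center in the frame of clip_2 between 0.055 and 0.065 m and angle between can_c_center's own z axis and vertical below 0.15 rad))) or (contact force between can_c and anything else below 1.5696 N and (x of can_c_center in the frame of bin_floor between -0.04 and 0.04 m and y of can_c_center in the frame of bin_floor between -0.09 and 0.09 m and z of can_c_center in the frame of bin_floor between 0 and 0.1 m))) and value of joint bin below 0.08 rad); the robot touches nothing.
It fails at once if a can is pressed against the clips or their ledge with more than 30 N (contact force between any of can_a, can_b, can_c and clip_rail above 30 N).
It fails at once if a bystander is moved by more than 30 mm (distance of any of coin_cup, vase, car_key, shoehorn, polish_tin, shoe_brush, umbrella_handle from where it was at the start of the episode above 0.03 m).
It also fails if it takes over 72 s, if anything falls off the work surface, if the arm or the gripper's body presses on something with over 40 N, if the wrist force passes 120 N, or if a joint passes its speed limit or range.

## Working session

There is one attempt and no reset: what is moved stays moved. The work goes in short steps, Python scripts to look and compute and a shell command to move; the robot and the scene stay as the last step left them, time stands still between calls to the robot, and variables do not carry over. Pictures are saved under pics/ and viewed, and the job is handed in when it is done.

```bash
ls; mkdir -p pics; cat > h.py <<'E'
import numpy as np,cv2
from rig import ctrl
from scipy.spatial.transform import Rotation as R
def rot(o): return R.from_quat([o[1],o[2],o[3],o[0]])
def deproj(c,r,col,d):
    p=np.array([(col-c['cx'])/c['fx']*d,(r-c['cy'])/c['fy']*d,d])
    return rot(c['orientation']).apply(p)+np.array(c['eye'])
def proj(c,P):
    p=rot(c['orientation']).inv().apply(np.array(P)-np.array(c['eye']))
    return c['fx']*p[0]/p[2]+c['cx'],c['fy']*p[1]/p[2]+c['cy']
def cloud(c,dep):
    v,u=np.mgrid[0:dep.shape[0],0:dep.shape[1]]
    d=dep
    p=np.stack([(u-c['cx'])/c['fx']*d,(v-c['cy'])/c['fy']*d,d],-1)
    return rot(c['orientation']).apply(p.reshape(-1,3)).reshape(p.shape)+np.array(c['eye'])
E
python3 - <<'E'
from h import *
import pickle
print(ctrl.sense())
for n in ['scene','side','wrist']:
    c=ctrl.get_calibration(n); im,d=ctrl.snapshot(n); cv2.imwrite(f'pics/{n}0.png',im); np.save(f'{n}0.npy',d); pickle.dump(c,open(f'{n}0.pkl','wb'))
    print(n,c)
for n in ['scene','side']:
    for t in ['can_a_center','clip_0','clip_1','clip_2','bin_floor','bin_rim','bin_hinge','ledge','clip_rail']:
        print(n,t,[(round(x['score'],2),np.round(x['point']).tolist()) for x in ctrl.mark_of(n,t)][:5])
E
```

```text
pics
{'time': 0.0, 'q': array([-1.31599877e+00,  3.20271196e-01,  1.56567652e+00, -3.29647657e-05,
        1.25741739e+00, -2.00347565e-02]), 'joint_velocities': array([ 0.00230104,  0.00101764, -0.00095864,  0.0010054 , -0.00276836,
        0.00052504]), 'joint_efforts': array([-1.88411213e-03, -4.12468386e+01, -2.31975675e+01,  7.25331274e-02,
        4.55052929e-02, -1.22748579e-04]), 'tcp_pos': array([ 155.88805688, -552.92960218,  213.13316602]), 'orientation': array([-8.78288139e-04,  9.90572161e-01,  1.36989083e-01, -1.19354560e-04]), 'ft_force': array([-0.0820606 ,  0.24986827,  0.20779707]), 'moment': array([ 0.00842272, -0.05791301,  0.03613851]), 'opening': 1.0018277011812982}
scene {'fx': 531.2926450666793, 'fy': 531.2926450666793, 'cx': 276.6911074595526, 'cy': 209.8657949781349, 'eye': array([ -35.7957076 ,  843.72996222, 1084.29633839]), 'orientation': array([ 0.0940573 , -0.23770389,  0.89378613, -0.36850569])}
side {'fx': 381.37209658033373, 'fy': 381.37209658033373, 'cx': 278.4298983781786, 'cy': 205.26052827009676, 'eye': array([ 53.70229997, 463.36656804, 864.7621
[... 692 characters left out ...]
.0])]
scene bin_rim [(0.79, [156.0, 303.0])]
scene bin_hinge [(0.61, [178.0, 280.0])]
scene ledge [(0.96, [204.0, 192.0])]
scene clip_rail []
side can_a_center [(0.86, [273.0, 212.0])]
side clip_0 [(0.83, [176.0, 224.0]), (0.8, [226.0, 159.0]), (0.6, [198.0, 190.0])]
side clip_1 [(0.83, [176.0, 224.0]), (0.8, [226.0, 159.0]), (0.6, [198.0, 190.0])]
side clip_2 [(0.83, [176.0, 224.0]), (0.8, [226.0, 159.0]), (0.6, [198.0, 190.0])]
side bin_floor [(0.84, [158.0, 277.0]), (0.16, [269.0, 276.0])]
side bin_rim [(0.69, [152.0, 305.0]), (0.25, [271.0, 212.0])]
side bin_hinge [(0.98, [175.0, 286.0]), (0.34, [155.0, 306.0]), (0.3, [231.0, 250.0])]
side ledge [(0.86, [193.0, 183.0])]
side clip_rail []
```

View pics/scene0.png

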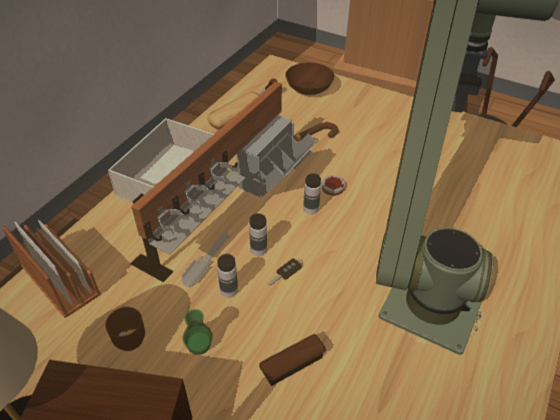

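View pics/side0.png

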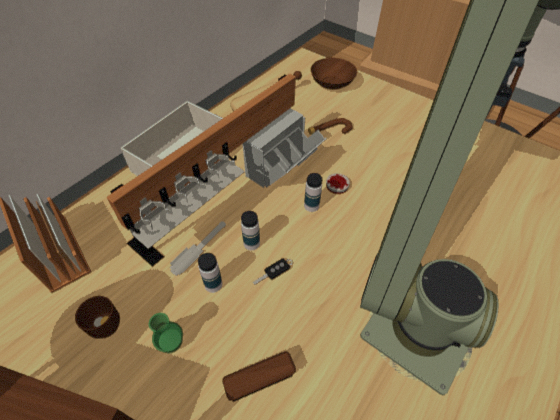

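View pics/wrist0.png

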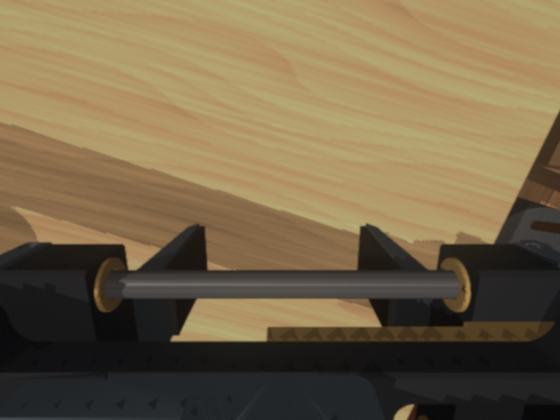

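```bash
cat > m.py <<'E'
from h import *
import pickle
def ray(c,r,col,z):
    d=deproj(c,r,col,1.)-np.array(c['eye']); e=np.array(c['eye']); return e+d*(z-e[2])/d[2]
C={n:pickle.load(open(f'{n}0.pkl','rb')) for n in ['scene','side','wrist']}
if __name__=='__main__':
  for n in ['scene','side']:
    c=C[n]
    ctrl.snapshot(n)
    for t,z in [('clip_0',150),('ledge',150),('bin_hinge',8),('bin_rim',120),('can_a_center',60)]:
        for x in ctrl.mark_of(n,t):
            print(n,t,round(x['score'],2),np.round(ray(c,*x['point'],z)))
    P=cloud(c,np.load(f'{n}0.npy'))
    np.save(n+'_P.npy',P)
    im=cv2.imread(f'pics/{n}0.png')
    # cans: points z 95..125, near candidates
    for t in ['can_a_center','coin_cup','vase','car_key','shoehorn','polish_tin','shoe_brush','umbrella_handle']:
        for x in ctrl.look_for(n,t):
            l,tp,r,b=map(int,np.round(x['box']))
            Q=P[tp:b,l:r].reshape(-1,3); 
            Q=Q[(Q[:,2]>(113 if t[:3]=='can' else 6))&(Q[:,2]<130)]
            print(n,t,round(x['score'],2),(l,tp,r,b),len(Q),(np.round((Q.max(0)+Q.min(0))/2),np.round(np.ptp(Q,axis=0))) if len(Q) else '')
E
python3 m.py
```

```text
scene clip_0 0.89 [576. 126. 150.]
scene clip_0 0.68 [589. 223. 150.]
scene clip_0 0.59 [578.  26. 150.]
scene clip_0 0.44 [472. 252. 150.]
scene clip_0 0.39 [496. 488. 150.]
scene ledge 0.76 [620. 119. 150.]
scene ledge 0.19 [469. -71. 150.]
scene bin_hinge 0.91 [ 539. -207.    8.]
scene bin_rim 0.93 [ 492. -217.  120.]
scene can_a_center 0.58 [455. 215.  60.]
scene can_a_center 0.65 (214, 253, 238, 297) 216 (array([452., 212., 118.]), array([42., 43., 11.]))
scene coin_cup 0.95 (105, 306, 146, 351) 1324 (array([604., 424.,  43.]), array([140., 117.,  73.]))
scene vase 0.81 (184, 312, 213, 355) 934 (array([423., 377.,  63.]), array([ 57.,  64., 113.]))
scene car_key 0.59 (270, 257, 304, 286) 328 (array([355.,  93.,  13.]), array([ 84., 110.,  13.]))
scene shoehorn 0.81 (180, 232, 230, 290) 631 (array([514., 154.,  65.]), array([159., 192., 117.]))
scene shoehorn 0.42 (133, 81, 315, 280) 8846 (array([ 629., -237.,   68.]), array([ 633., 1015.,  124.]))
scene polish_tin 0.63 (321, 172, 344, 195) 354 (array([ 390., -258.,   16.]), array([71., 76., 20.]))
scene polish_tin 0.18 (186, 308
[... 1109 characters left out ...]
r_key 0.74 (254, 258, 292, 284) 352 (array([352.,  97.,  12.]), array([ 48., 101.,  13.]))
side car_key 0.46 (132, 153, 239, 246) 392 (array([742., 128.,  54.]), array([381., 281.,  95.]))
side shoehorn 0.56 (171, 222, 224, 275) 537 (array([504., 157.,  64.]), array([152., 178., 116.]))
side polish_tin 0.86 (327, 173, 353, 193) 355 (array([ 388., -257.,   16.]), array([69., 71., 19.]))
side polish_tin 0.65 (252, 258, 292, 285) 354 (array([352.,  99.,  12.]), array([ 48., 105.,  13.]))
side shoe_brush 0.86 (223, 355, 298, 400) 1884 (array([217., 312.,  27.]), array([108., 144.,  42.]))
side umbrella_handle 0.91 (311, 117, 350, 133) 290 (array([ 542., -460.,   18.]), array([106., 133.,  23.]))
```

```bash
cat > m2.py <<'E'
from h import *
im=np.zeros((800,800,3),np.uint8)
PS=[];CS=[]
for n in ['scene','side']:
    P=np.load(n+'_P.npy').reshape(-1,3);col=cv2.imread(f'pics/{n}0.png').reshape(-1,3)
    PS.append(P);CS.append(col)
    # plank front face: z 215..258 
    # plank top
    m=(P[:,2]>258)&(P[:,2]<270)&(P[:,0]>400)&(P[:,0]<800)&(P[:,1]>-400)&(P[:,1]<400)
    Q=P[m][:,:2]; 
    l=cv2.fitLine(Q.astype(np.float32),cv2.DIST_HUBER,0,.01,.01).ravel(); print(n,'top',len(Q),l,Q[:,1].min(),Q[:,1].max(), np.median(P[m][:,2]))
    nn=np.array([l[1],-l[0]]); nn*=np.sign(nn[0]); 
    print(' top width',np.percentile((Q-l[2:])@nn,[2,50,98]))
    for cx,cy in [(452,213),(452,110),(385,-190)]:
        m=(P[:,2]>112)&(P[:,2]<130)&(abs(P[:,0]-cx)<60)&(abs(P[:,1]-cy)<50)
        Q=P[m];m=Q[:,2]>116;print(' can',len(Q),((Q[m].max(0)+Q[m].min(0))/2).round(1),np.ptp(Q[m],axis=0).round(1),np.median(Q[:,2]))
P=np.vstack(PS);col=np.vstack(CS)
o=np.argsort(P[:,2]);P=P[o];col=col[o]
m=(P[:,2]<300);P=P[m];col=col[m]
# 1px =1mm; x 300..700 up, y 400..-400 left->right  
S=1
u=(400-P[:,1]).astype(int);v=(700-P[:,0]).astype(int)
k=(u>=0)&(u<800)&(v>=0)&(v<450)
im=np.zeros((450,800,3),np.uint8)
im[v[k],u[k]]=col[k]
im=cv2.dilate(im,np.ones((2,2)))
cv2.imwrite('pics/top.png',im)
h=np.zeros((450,800),np.uint8);h[v[k],u[k]]=np.clip(P[k,2],0,255)
cv2.imwrite('pics/toph.png',cv2.applyColorMap(cv2.dilate(h,np.ones((2,2))),cv2.COLORMAP_JET))
E
python3 m2.py
```

```text
scene top 1698 [3.8352456e-02 9.9926430e-01 6.2187085e+02 2.4984625e+01] -317.3151496672773 284.6134988293054 263.29321797509476
 top width [-1.09488483e+01 -1.59007243e-02  1.78879025e+01]
 can 221 [452.1 212.8 119.9] [42.2 40.9  7.7] 119.27380412735738
 can 109 [457.3  71.5 120.8] [41.9 22.7  9.1] 119.12824797807787
 can 81 [ 405.  -153.1  120.7] [38.9 25.9  8.2] 119.88742803085893
side top 1931 [3.6488492e-02 9.9933410e-01 6.2072992e+02 3.2053356e+01] -314.87668693886195 284.29632066162037 262.539441553506
 top width [-1.02020199e+01  9.59165458e-04  1.80433624e+01]
 can 250 [451.1 213.3 119.2] [40.  41.1  6.3] 118.78286604380133
 can 123 [455.6  70.7 119.1] [41.7 21.3  6.1] 118.26175474238562
 can 91 [ 404.3 -152.9  119.6] [41.5 25.7  5.5] 119.07701926164827
```

View pics/top.png

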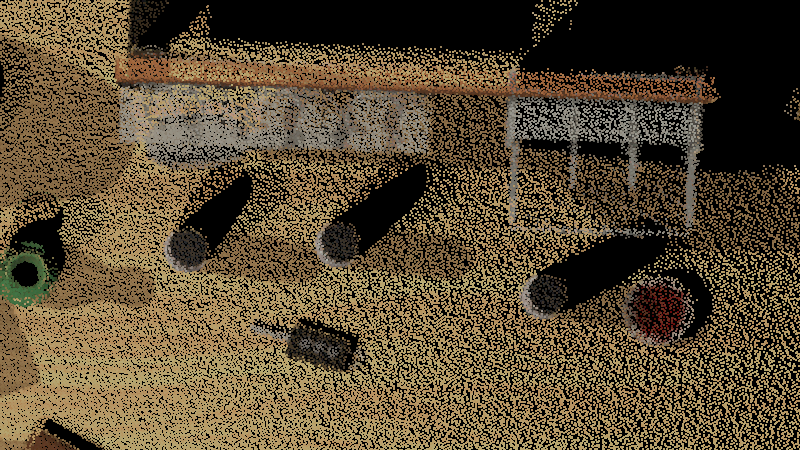

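View pics/toph.png

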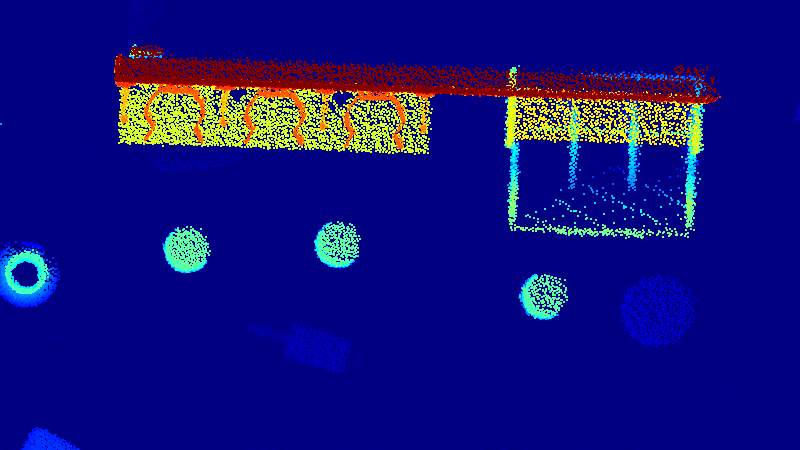

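```bash
cat > m3.py <<'E'
from h import *
for n in ['scene','side']:
    P=np.load(n+'_P.npy').reshape(-1,3)
    L=P[(abs(P[:,2]-150)<7)&(P[:,0]>520)&(P[:,0]<640)&(P[:,1]>-45)&(P[:,1]<300)]
    print(n,'ledge z',np.median(L[:,2]))
    # front edge: per-y-bin min x
    ys=np.arange(-20,270,8);E=[]
    for y in ys:
        q=L[abs(L[:,1]-y)<4]; E.append(np.percentile(q[:,0],4) if len(q)>8 else np.nan)
    E=np.array(E);k=~np.isnan(E)
    f=np.polyfit(ys[k],E[k],1); r=E[k]-np.polyval(f,ys[k]); kk=abs(r)<3; f=np.polyfit(ys[k][kk],E[k][kk],1)
    print(' front edge slope',f, np.std(r[kk]))
    th=0.0375; ex=np.array([np.cos(th),-np.sin(th)]);ey=np.array([np.sin(th),np.cos(th)])
    X=P[:,:2]@ex;Y=P[:,:2]@ey
    q=(abs(P[:,2]-150)<7)&(P[:,0]>520)&(P[:,0]<640)&(P[:,1]>-60)&(P[:,1]<310)
    print(' ledge board-frame x',np.percentile(X[q],[1,50,99]),'y',np.percentile(Y[q],[.2,50,99.8]))
    q=(P[:,2]>184)&(P[:,2]<208)&(X>530)&(X<615)&(Y>-20)&(Y<310)
    h,e=np.histogram(Y[q],np.arange(-20,310,4));print(' jaws',[(int(a),int(b)) for a,b in zip(e,h) if b>3])
    q=(P[:,2]>215)&(P[:,2]<255)&(abs(Y)<290)&(X>590)&(X<640); print(' plank face x',np.percentile(X[q],[5,50,95]),q.sum())
    # bin
    q=(P[:,2]>156)&(P[:,2]<170)&(Y<-100)&(Y>-340)&(X>530)&(X<630); print(' hood x',np.percentile(X[q],[1,99]),'y',np.percentile(Y[q],[.5,99.5]),np.median(P[q,2]))
    q=(P[:,2]>60)&(P[:,2]<150)&(Y<-100)&(Y>-340)&(X>430)&(X<510)
    r=q&(X<np.percentile(X[q],30)); print(' rim x',np.percentile(X[q],[.5,2,5,10,20]),'y',np.percentile(Y[r],[1,99]),'z',np.percentile(P[q&(X<np.percentile(X[q],10)),2],[5,50,95]))
    b=[(int(z),round(np.median(X[q&(abs(P[:,2]-z)<4)]),1)) for z in range(64,125,8) if (q&(abs(P[:,2]-z)<4)).sum()>5];print(' bin wall',b)
    for cx,cy in [(452,213),(457,61),(403,-143)]:
        m=(P[:,2]>116)&(P[:,2]<130)&(abs(P[:,0]-cx)<28)&(abs(P[:,1]-cy)<28)
        Q=P[m];c=cv2.minEnclosingCircle(Q[:,:2].astype(np.float32)); print(' can',len(Q),np.round(c[0],1),round(c[1],1),((Q.max(0)+Q.min(0))/2).round(1))
E
python3 m3.py
```

```text
scene ledge z 149.8751390906907
 front edge slope [3.71127181e-02 5.51163608e+02] 0.9738996383786759
 ledge board-frame x [548.77150755 576.15793016 610.88249806] y [ -7.76513947 163.61591968 301.49603183]
 jaws [(-20, 7), (-12, 7), (-8, 4), (-4, 12), (0, 16), (4, 9), (8, 6), (12, 5), (16, 23), (20, 44), (24, 30), (28, 15), (32, 7), (36, 12), (40, 8), (44, 9), (48, 10), (52, 15), (56, 8), (60, 13), (64, 15), (68, 24), (72, 50), (76, 18), (80, 5), (88, 7), (92, 8), (96, 13), (100, 11), (104, 19), (108, 7), (112, 9), (116, 22), (120, 50), (124, 32), (128, 16), (132, 11), (136, 9), (140, 9), (144, 12), (148, 10), (152, 15), (156, 9), (160, 18), (164, 12), (168, 36), (172, 41), (176, 15), (180, 8), (188, 6), (192, 13), (196, 18), (200, 10), (204, 16), (208, 9), (212, 9), (216, 30), (220, 47), (224, 34), (228, 17), (232, 13), (236, 13), (240, 12), (244, 14), (248, 16), (252, 15), (256, 13), (260, 22), (264, 12), (268, 31), (272, 48), (276, 15), (280, 11), (288, 7), (292, 10), (296, 20), (300, 13), (304, 24)]
 plank face x [608.94684093 611.43171028 613.79787046] 1831
 hood x [566.3174671 
[... 1455 characters left out ...]
64, 22), (268, 34), (272, 43), (276, 21), (280, 13), (284, 11), (288, 12), (292, 13), (296, 22), (300, 15), (304, 22)]
 plank face x [608.40924622 610.18197413 611.90068883] 2378
 hood x [565.5381333  615.34364437] y [-276.5880014  -100.91675031] 161.159785966223
 rim x [471.18248925 471.67644358 472.78311401 473.36533585 474.4720924 ] y [-267.56936897 -105.75173901] z [117.14814625 120.44339246 126.90107963]
 bin wall [(88, np.float64(505.5)), (96, np.float64(500.4)), (104, np.float64(495.6)), (112, np.float64(493.7)), (120, np.float64(475.1))]
 can 232 [450.8 212.9] 20.9 [451.1 213.3 119.2]
 can 183 [455.6  62. ] 20.9 [455.6  61.8 119.1]
 can 143 [ 403.9 -145. ] 21.6 [ 404.3 -145.2  119.3]
```

```bash
python3 -m pendant '[[[0.5,0.8,0,0,0,-0.5,1],[0.5,0.85,0,0,0,-0.5,1],[0.52,0.85,0,0,0,-0.5,1],[0.52,0.85,0,0,0,-0.5,1],[0.52,0.85,0,0,0,-0.3,1],[0.52,0.85,0,0,0,-0.3,1],[0.52,0.85,0,0,0,0,1],[0.52,0.85,0,0,0,0,1],[0.52,0.85,0,0,0,0,1],[0.52,0.85,0,0,0,0,1]]]' 40
python3 -m pendant '[[[0.52,0.9,0,0,0,0,1],[0.5,0.9,0,0,0,0,1],[0,0,0,0,0,0,1],[0,0,0,0,0,0,1],[0,0,0,0,0,0,1]]]'
cat > st.py <<'E'
from h import *
import sys
N=int(sys.argv[1]) if len(sys.argv)>1 else 0
F=[]
for i in range(N):
    ctrl.snapshot('wrist'); s=ctrl.sense(); F.append(np.r_[s['ft_force'],s['joint_efforts'][1:3]])
s=ctrl.sense(); m=rot(s['orientation']).as_matrix()
print('t',round(s['time'],2),'tcp',np.round(s['tcp_pos'],1),'z',m[:,2].round(3),'y',m[:,1].round(3),'q',s['q'].round(2),'op',round(s['opening'],3),'F',s['ft_force'].round(2))
if N: print('mean',np.mean(F,0).round(3),'std',np.std(F,0).round(3))
E
python3 st.py 6
```

```text
time: 3.28
tcp_pos: [363.1, -213.7, 214.3]
orientation: [0.0, 1.0, -0.019, 0.0]
ft_force: [0.4, -1.0, -0.1]
opening: 0.998
time: 3.7
tcp_pos: [403.0, -143.6, 214.0]
orientation: [0.0, 1.0, -0.018, -0.0]
ft_force: [-0.9, -0.2, -0.2]
opening: 1.004
t 4.0 tcp [ 402.8 -144.5  214. ] z [-0. -0. -1.] y [-0.04  -0.999  0.   ] q [-0.37  0.09  1.87 -0.    1.18  1.24] op 1.0 F [ 0.25 -0.29  0.67]
mean [ -0.183  -0.062   0.123 -27.514 -22.609] std [0.29  0.292 0.533 0.013 0.016]
```

```bash
python3 -m pendant '[[[0.04,0,-0.8,0,0,0,1],[0,0,-0.8,0,0,0,1],[0,0,-0.8,0,0,0,1],[0,0,-0.8,0,0,0,1],[0,0,-0.6,0,0,0,1],[0,0,0,0,0,0,0.4],[0,0,0,0,0,0,0.3],[0,0,0,0,0,0,0.3],[0,0,0,0,0,0,0.3],[0,0,0,0,0,0,0.3]]]' 40
python3 st.py
```

```text
time: 4.83
tcp_pos: [406.0, -144.0, 63.5]
orientation: [0.001, 1.0, -0.019, 0.002]
ft_force: [0.6, 0.3, 0.1]
opening: 0.667
t 4.83 tcp [ 406.  -144.    63.5] z [ 0.003 -0.001 -1.   ] y [-0.037 -0.999  0.001] q [-0.37  0.26  2.1  -0.    0.78  1.24] op 0.667 F [0.57 0.27 0.13]
```

```bash
python3 -m pendant '[[[0,0,0,0,0,0,0.3],[0,0,0,0,0,0,0.3],[0,0,0,0,0,0,0.3],[0,0,0,0,0,0,0.3],[0,0,0.8,0,0,0,0.3],[0,0,0.8,0,0,0,0.3],[0,0,0.8,0,0,0,0.3],[0,0,0.8,0,0,0,0.3],[0,0,0.6,0,0,0,0.3],[0,0,0,0,0,0,0.3]]]' 40
python3 -m pendant '[[[0,0,0,0,0,0,0.3],[0,0,0,0,0,0,0.3]]]' 
python3 st.py 8
```

```text
time: 5.67
tcp_pos: [407.6, -144.5, 218.7]
orientation: [0.002, 1.0, -0.019, 0.005]
ft_force: [0.8, 0.4, -0.4]
opening: 0.487
time: 5.83
tcp_pos: [403.9, -143.0, 212.8]
orientation: [-0.0, 1.0, -0.019, -0.001]
ft_force: [0.8, -0.1, -1.4]
opening: 0.485
t 6.23 tcp [ 404.7 -143.4  213.5] z [-0.001  0.    -1.   ] y [-0.037 -0.999 -0.   ] q [-0.37  0.09  1.87 -0.    1.19  1.24] op 0.489 F [ 0.18  0.72 -0.27]
mean [ -0.2     0.103  -0.783 -28.205 -22.892] std [0.528 0.355 0.763 0.265 0.181]
```

```bash
python3 st.py 10
```

```text
t 6.73 tcp [ 404.8 -143.5  214. ] z [ 0. -0. -1.] y [-0.037 -0.999  0.   ] q [-0.37  0.09  1.87 -0.    1.19  1.24] op 0.484 F [ 0.4   0.65 -0.68]
mean [ 7.0000e-03  2.6500e-01 -7.1100e-01 -2.7930e+01 -2.2837e+01] std [0.46  0.577 0.423 0.021 0.024]
```

```bash
python3 - <<'E'
from h import *
th=0.0365; ex=np.array([np.cos(th),-np.sin(th)]);ey=np.array([np.sin(th),np.cos(th)])
im=np.zeros((480,720,3),np.uint8)
for i,n in enumerate(['scene','side']):
    P=np.load(n+'_P.npy').reshape(-1,3); X=P[:,:2]@ex;Y=P[:,:2]@ey
    q=(Y<-85)&(Y>-285)&(X>440)&(X<620)&(P[:,2]<160)&(P[:,2]>-5)
    print(n)
    r=q&(X<485)&(P[:,2]>60); 
    print(np.c_[X[r],Y[r],P[r,2]].round(0)[::6].tolist())
    u=((X[q]-440)*4).astype(int);v=(470-P[q,2]*3).astype(int)
    t=((Y[q]+285)/200*255).astype(np.uint8)
    c=cv2.applyColorMap(t[:,None],cv2.COLORMAP_JET)[:,0]
    for a,b,d in zip(u,v,c): cv2.circle(im,(int(a),int(b)),1,d.tolist(),-1)
cv2.imwrite('pics/binprof.png',im)
E
```

```text
scene
[[481.0, -276.0, 124.0], [479.0, -254.0, 128.0], [477.0, -250.0, 125.0], [475.0, -230.0, 128.0], [478.0, -210.0, 129.0], [477.0, -208.0, 128.0], [478.0, -213.0, 120.0], [476.0, -208.0, 121.0], [473.0, -204.0, 121.0], [483.0, -185.0, 123.0], [475.0, -172.0, 132.0], [474.0, -170.0, 130.0], [476.0, -173.0, 123.0], [475.0, -173.0, 120.0], [474.0, -170.0, 119.0], [476.0, -141.0, 132.0], [475.0, -145.0, 126.0], [475.0, -144.0, 123.0], [474.0, -143.0, 120.0], [477.0, -119.0, 129.0], [477.0, -115.0, 125.0], [476.0, -97.0, 127.0], [484.0, -94.0, 115.0]]
side
[[484.0, -270.0, 127.0], [475.0, -267.0, 127.0], [480.0, -250.0, 125.0], [476.0, -235.0, 129.0], [483.0, -226.0, 119.0], [474.0, -223.0, 124.0], [474.0, -223.0, 120.0], [473.0, -217.0, 121.0], [472.0, -211.0, 121.0], [485.0, -196.0, 116.0], [482.0, -187.0, 121.0], [478.0, -178.0, 126.0], [477.0, -171.0, 128.0], [478.0, -167.0, 126.0], [475.0, -159.0, 131.0], [474.0, -159.0, 127.0], [475.0, -155.0, 126.0], [476.0, -152.0, 123.0], [473.0, -144.0, 128.0], [476.0, -143.0, 122.0], [476.0, -139.0, 122.0], [477.0, -141.0, 116.0], [477.0, -118.0, 126.0], [475.0, -107.0, 127.0], [483.0, -96.0, 123.0], [484.0, -92.0, 118.0]]
```

View pics/binprof.png

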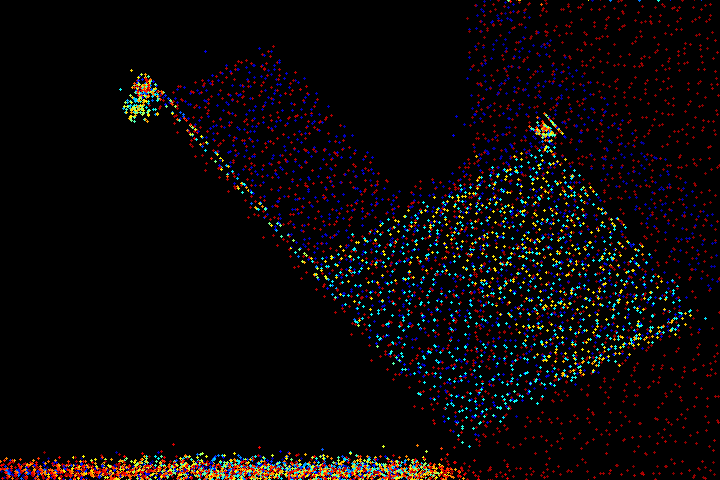

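```bash
python3 - <<'E'
from h import *
th=0.0365; ex=np.array([np.cos(th),-np.sin(th)]);ey=np.array([np.sin(th),np.cos(th)])
for i,n in enumerate(['scene','side']):
    P=np.load(n+'_P.npy').reshape(-1,3); X=P[:,:2]@ex;Y=P[:,:2]@ey
    dx=X-552.5;dz=P[:,2]-8;q0=.575
    f=dx*np.cos(q0)+dz*np.sin(q0);u=-dx*np.sin(q0)+dz*np.cos(q0)
    q=(u>66)&(u<73)&(f>10)&(f<65)&(Y<-60)&(Y>-320)
    h,e=np.histogram(Y[q],np.arange(-300,-60,3));print([(int(a),int(b)) for a,b in zip(e,h) if b>1])
    q=(u>50)&(u<130)&(f>-5)&(f<15)&(Y>-270)&(Y<-100)
    for lo,hi in [(50,70),(70,90),(90,110),(110,130)]:
        r=q&(u>lo)&(u<hi);print(lo,np.median(f[r]).round(1),r.sum())
    r=(f>20)&(f<65)&(abs(u)<15)&(Y<-100)&(Y>-270)
    for lo in (20,35,50): k=r&(f>lo)&(f<lo+15);print('floor',lo,np.median(u[k]).round(1),k.sum())
E
python3 st.py
```

```text
[(-276, 7), (-273, 17), (-270, 5), (-216, 8), (-213, 10), (-210, 10), (-156, 10), (-153, 8), (-99, 6), (-96, 15), (-93, 9), (-90, 4), (-87, 2)]
50 7.4 33
70 4.5 19
90 4.2 23
110 4.0 24
floor 20 10.3 16
floor 35 10.6 30
floor 50 11.0 25
[(-276, 3), (-273, 14), (-270, 8), (-216, 8), (-213, 14), (-210, 2), (-156, 15), (-153, 12), (-96, 13), (-93, 5), (-90, 7), (-87, 2)]
50 8.2 42
70 2.6 18
90 2.4 14
110 2.3 18
floor 20 5.0 38
floor 35 5.1 64
floor 50 5.3 65
t 6.73 tcp [ 404.8 -143.5  214. ] z [ 0. -0. -1.] y [-0.037 -0.999  0.   ] q [-0.37  0.09  1.87 -0.    1.19  1.24] op 0.484 F [ 0.4   0.65 -0.68]
```

```bash
python3 -m pendant '[[[0.22,-0.24,0,-0.03,-0.8,0,0.3],[0.22,-0.24,0,-0.03,-0.8,0,0.3],[0.22,-0.24,-0.05,-0.03,-0.8,0,0.3],[0.22,-0.23,-0.07,-0.03,-0.8,0,0.3],[0.22,-0.23,-0.07,-0.03,-0.8,0,0.3],[0.22,-0.23,-0.08,-0.03,-0.79,0,0.3],[0,0,0,0,0,0,0.3],[0,0,0,0,0,0,0.3],[0,0,0,0,0,0,0.3]]]'
python3 st.py; python3 - <<'E'
from h import *
im,_=ctrl.snapshot('side');cv2.imwrite('pics/s1.png',im[60:360,100:500].repeat(2,0).repeat(2,1))
E
```

```text
time: 7.48
tcp_pos: [457.1, -197.9, 204.1]
orientation: [0.004, 0.961, -0.017, 0.277]
ft_force: [-0.2, 0.5, -0.2]
opening: 0.489
t 7.48 tcp [ 457.1 -197.9  204.1] z [ 0.532 -0.018 -0.847] y [-0.035 -0.999 -0.001] q [-0.64 -0.    2.14  0.56  0.61  0.57] op 0.489 F [-0.24  0.52 -0.23]
```

View pics/s1.png

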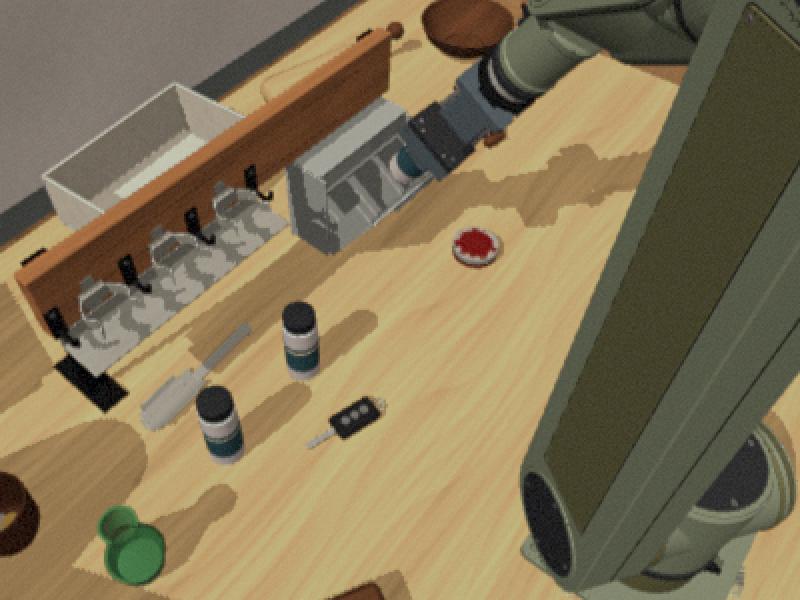

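```bash
python3 -m pendant '[[[0.47,-0.04,-0.72,0,0,0,0.3],[0.47,-0.03,-0.72,0,0,0,0.3],[0.47,-0.02,-0.72,0,0,0,0.3],[0,0,0,0,0,0,0.3]]]'
python3 st.py
python3 -m pendant '[[[0.22,-0.01,-0.34,0,0,0,0.3],[0.2,-0.01,-0.3,0,0,0,0.3],[0,0,0,0,0,0,0.3],[0,0,0,0,0,0,0.3]]]'
python3 st.py
```

```text
time: 7.87
tcp_pos: [514.2, -199.6, 112.2]
orientation: [0.002, 0.962, -0.016, 0.274]
ft_force: [-0.1, 0.1, -1.6]
opening: 0.485
t 7.87 tcp [ 514.2 -199.6  112.2] z [ 0.527 -0.012 -0.85 ] y [-0.032 -0.999 -0.006] q [-0.55  0.21  2.18  0.82  0.37  0.33] op 0.485 F [-0.07  0.1  -1.64]
time: 8.2
tcp_pos: [530.6, -201.7, 92.5]
orientation: [0.004, 0.96, -0.017, 0.278]
ft_force: [0.9, -0.5, -0.9]
opening: 0.486
t 8.2 tcp [ 530.6 -201.7   92.5] z [ 0.533 -0.017 -0.846] y [-0.034 -0.999 -0.002] q [-0.54  0.26  2.18  0.95  0.32  0.21] op 0.486 F [ 0.9  -0.52 -0.91]
```

```bash
python3 -m pendant '[[[0,0,0,0,0,0,0.8],[0,0,0,0,0,0,0.8],[0,0,0,0,0,0,0.8],[0,0,0,0,0,0,0.8],[-0.2,0.01,0.32,0,0,0,1],[-0.47,0.03,0.72,0,0,0,1],[-0.47,0.03,0.72,0,0,0,1],[-0.47,0.03,0.8,0,0,0,1],[-0.4,0.1,0.4,0,0,0,1],[0,0,0,0,0,0,1]]]'
python3 st.py; python3 - <<'E'
from h import *
im,_=ctrl.snapshot('side');cv2.imwrite('pics/s2.png',im[60:360,100:500].repeat(2,0).repeat(2,1))
E
```

```text
time: 9.03
tcp_pos: [448.9, -194.8, 214.5]
orientation: [0.007, 0.96, -0.017, 0.28]
ft_force: [0.4, 0.5, 0.2]
opening: 1.005
t 9.03 tcp [ 448.9 -194.8  214.5] z [ 0.538 -0.022 -0.843] y [-0.037 -0.999  0.003] q [-0.64 -0.03  2.14  0.55  0.62  0.58] op 1.005 F [0.45 0.5  0.24]
```

View pics/s2.png

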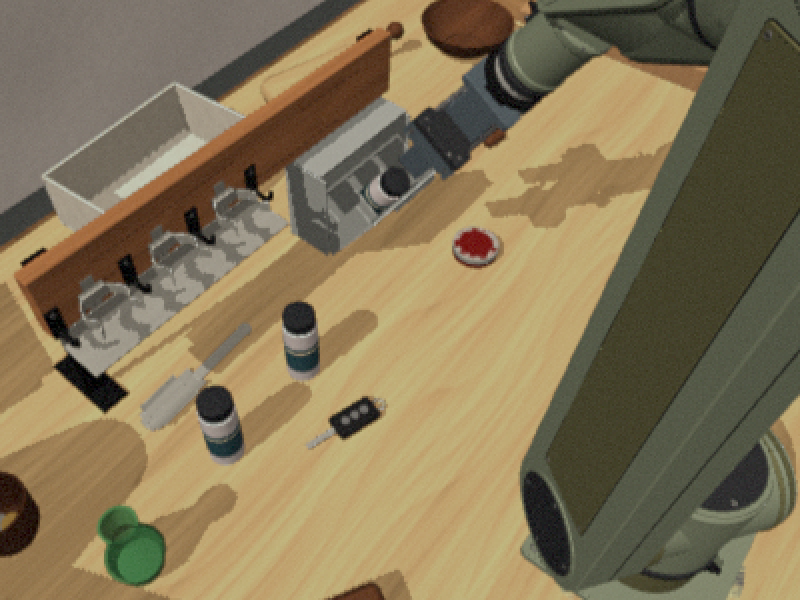

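```bash
python3 -m pendant '[[[0,0.4,0.1,0.03,0.8,0,1],[0,0.8,0,0.03,0.8,0,1],[0.03,0.9,0,0.03,0.8,0,1],[0.03,0.9,0,0.03,0.8,0,1],[0.03,0.9,0,0.03,0.8,0,1],[0.03,0.9,0,0.03,0.79,0,1],[0.03,0.9,-0.05,0,0,0,1],[0.03,0.7,-0.05,0,0,0,1],[0,0,0,0,0,0,1],[0,0,0,0,0,0,1]]]'
python3 st.py
```

```text
time: 9.92
tcp_pos: [457.3, 49.4, 206.3]
orientation: [-0.006, 1.0, -0.015, 0.021]
ft_force: [-0.2, -1.3, -0.6]
opening: 1.002
t 9.92 tcp [457.3  49.4 206.3] z [ 0.043  0.012 -0.999] y [-0.03  -0.999 -0.013] q [0.08 0.12 1.85 0.01 1.13 1.67] op 1.002 F [-0.23 -1.31 -0.62]
```

```bash
python3 -m pendant '[[[0,0.3,0.1,0,0,0,1],[0,0,0,0,0,0,1]]]';python3 st.py 4; python3 st.py
```

```text
time: 10.08
tcp_pos: [457.8, 60.1, 211.7]
orientation: [-0.006, 1.0, -0.017, 0.023]
ft_force: [-0.2, -0.3, 0.0]
opening: 1.0
t 10.28 tcp [457.4  58.8 211.8] z [ 0.046  0.011 -0.999] y [-0.035 -0.999 -0.013] q [0.1  0.12 1.84 0.01 1.14 1.7 ] op 1.004 F [ 0.07 -0.45  0.48]
mean [ 1.2000e-02 -8.2000e-02  2.3700e-01 -2.9418e+01 -2.2896e+01] std [0.368 0.379 0.356 0.013 0.035]
t 10.28 tcp [457.4  58.8 211.8] z [ 0.046  0.011 -0.999] y [-0.035 -0.999 -0.013] q [0.1  0.12 1.84 0.01 1.14 1.7 ] op 1.004 F [ 0.07 -0.45  0.48]
```

```bash
python3 -m pendant '[[[-0.03,0.07,0.05,-0.09,0.38,0,1],[0,0,0,0,0,0,1],[0,0,0,0,0,0,1],[0,0,0,0,0,0,1]]]';python3 st.py 6
```

```text
time: 10.62
tcp_pos: [456.1, 62.2, 213.9]
orientation: [-0.0, 1.0, -0.017, 0.0]
ft_force: [0.2, 0.4, 0.9]
opening: 1.0
t 10.92 tcp [456.1  62.6 214.2] z [ 0.001  0.001 -1.   ] y [-0.034 -0.999 -0.001] q [0.11 0.14 1.81 0.   1.19 1.72] op 1.001 F [ 0.29 -0.19  0.12]
mean [  0.079  -0.121  -0.281 -30.523 -22.74 ] std [0.541 0.326 0.436 0.056 0.045]
```

```bash
python3 -m pendant '[[[0,0,-0.8,0,0,0,1],[0,0,-0.8,0,0,0,0.9],[0,0,-0.8,0,0,0,0.8],[0,0,-0.8,0,0,0,0.7],[0,0,-0.6,0,0,0,0.65],[0,0,0,0,0,0,0.4],[0,0,0,0,0,0,0.3],[0,0,0,0,0,0,0.3],[0,0,0,0,0,0,0.3],[0,0,0,0,0,0,0.3]]]' 40
python3 st.py
python3 -m pendant '[[[0,0,0.8,0,0,0,0.3],[0,0,0.8,0,0,0,0.3],[0,0,0.8,0,0,0,0.3],[0,0,0.8,0,0,0,0.3],[0,0,0.6,0,0,0,0.3],[0,0,0,0,0,0,0.3],[0,0,0,0,0,0,0.3],[0,0,0,0,0,0,0.3],[0,0,0,0,0,0,0.3]]]' 
python3 st.py 2; python3 st.py 10
```

```text
time: 11.75
tcp_pos: [457.5, 62.8, 63.7]
orientation: [-0.001, 1.0, -0.017, 0.002]
ft_force: [-0.2, -0.4, 1.0]
opening: 0.487
t 11.75 tcp [457.5  62.8  63.7] z [ 0.004  0.001 -1.   ] y [-0.034 -0.999 -0.001] q [0.11 0.3  2.03 0.   0.81 1.72] op 0.487 F [-0.2  -0.4   1.04]
time: 12.5
tcp_pos: [455.2, 62.6, 212.9]
orientation: [-0.0, 1.0, -0.017, -0.001]
ft_force: [-0.3, 0.6, -1.7]
opening: 0.489
t 12.6 tcp [455.4  62.6 212.8] z [-0.002  0.001 -1.   ] y [-0.034 -0.999 -0.001] q [0.11 0.14 1.81 0.   1.19 1.72] op 0.491 F [-0.47 -0.4  -1.26]
mean [ -0.075  -0.183  -1.375 -31.523 -23.197] std [0.391 0.214 0.114 0.081 0.06 ]
t 13.1 tcp [456.3  62.7 214.1] z [ 0.001  0.001 -1.   ] y [-0.034 -0.999 -0.001] q [0.11 0.14 1.81 0.   1.19 1.72] op 0.489 F [-0.03  0.44 -1.4 ]
mean [ -0.186   0.209  -1.18  -31.118 -23.063] std [0.416 0.341 0.58  0.084 0.023]
```

```bash
python3 st.py 12
```

```text
t 13.7 tcp [456.3  62.7 214.2] z [ 0.001  0.001 -1.   ] y [-0.034 -0.999 -0.001] q [0.11 0.14 1.81 0.   1.19 1.72] op 0.487 F [-0.14  0.24 -0.41]
mean [ 1.7300e-01  2.6000e-02 -1.0270e+00 -3.1100e+01 -2.3116e+01] std [0.451 0.436 0.312 0.014 0.004]
```

```bash
cat > w.py <<'E'
from h import *
F=[]
for i in range(4):
    ctrl.snapshot('wrist'); s=ctrl.sense(); F.append(np.r_[s['joint_efforts'][1:3],s['q'][1:3],np.hypot(*s['tcp_pos'][:2])/1e3])
j2,j3,q2,q3,r=np.mean(F,0)
print('q',q2,q3,'j',j2,j3)
p3=-24.40*np.sin(q2+q3);p2=p3-57.33*np.sin(q2)
print('pred',p2,p3,'d',j2-p2,j3-p3,'r',r,'mass j2',-(j2-p2)/9.81/r, 'lever j3', [(L,-(j3-p3)/9.81/(r-L*np.sin(q2))) for L in (.4,.5)], 'diff->', (j2-j3)-(p2-p3))
E
python3 w.py
```

```text
q 0.13838954506690154 1.8085746034280918 j -31.113530695438385 -23.117444068193436
pred -30.60250599218265 -22.69393361424251 d -0.5110247032557353 -0.4235104539509251 r 0.4605819859144282 mass j2 0.11310086835176333 lever j3 [(0.4, np.float64(0.10648991979222332)), (0.5, np.float64(0.11024114590597885))] diff-> -0.08751424930481022
```

```bash
python3 -m pendant '[[[0,0,-0.8,0,0,0,0.3],[0,0,-0.8,0,0,0,0.3],[0,0,-0.8,0,0,0,0.3],[0,0,-0.8,0,0,0,0.3],[0,0,-0.4,0,0,0,0.3],[0,0,-0.17,0,0,0,0.3],[0,0,0,0,0,0,0.3],[0,0,0,0,0,0,0.6],[0,0,0,0,0,0,0.6],[0,0,0.3,0,0,0,0.6]]]' 40
python3 st.py
python3 -m pendant '[[[0,0,0.38,0,0,0,0.6],[0,0,0,0,0,0,0.6],[0,0,0,0,0,0,0.3],[0,0,0,0,0,0,0.3],[0,0,0,0,0,0,0.3],[0,0,0,0,0,0,0.3],[0,0,0.8,0,0,0,0.3],[0,0,0.8,0,0,0,0.3],[0,0,0.8,0,0,0,0.3],[0,0,0.8,0,0,0,0.3]]]' 30
python3 st.py
```

```text
time: 14.73
tcp_pos: [455.2, 62.6, 74.4]
orientation: [-0.0, 1.0, -0.017, -0.001]
ft_force: [-1.1, 1.0, 0.1]
opening: 0.599
t 14.73 tcp [455.2  62.6  74.4] z [-0.003  0.001 -1.   ] y [-0.034 -0.999 -0.001] q [0.11 0.29 2.02 0.   0.84 1.72] op 0.599 F [-1.1   1.02  0.13]
time: 15.57
tcp_pos: [455.5, 62.6, 218.9]
orientation: [-0.0, 1.0, -0.017, -0.001]
ft_force: [0.7, 0.0, -1.2]
opening: 0.48
t 15.57 tcp [455.5  62.6 218.9] z [-0.002  0.001 -1.   ] y [-0.034 -0.999 -0.001] q [0.11 0.13 1.8  0.   1.21 1.72] op 0.48 F [ 0.72  0.   -1.16]
```

```bash
python3 -m pendant '[[[-0.07,-0.63,0.1,-0.02,-0.6,0,0.3],[-0.07,-0.63,0.1,-0.02,-0.6,0,0.3],[-0.07,-0.63,0.1,-0.02,-0.6,0,0.3],[-0.07,-0.63,0.1,-0.02,-0.6,0,0.3],[-0.07,-0.64,0.08,-0.02,-0.6,0,0.3],[-0.07,-0.64,0.05,-0.02,-0.6,0,0.3],[-0.07,-0.64,0,-0.02,-0.6,0,0.3],[-0.07,-0.64,0,-0.02,-0.6,0,0.3],[0,0,0,0,0,0,0.3],[0,0,0,0,0,0,0.3]]]'
python3 -m pendant '[[[0,0,0,0,0,0,0.3],[0,0,0,0,0,0,0.3]]]'
python3 st.py
```

```text
time: 16.4
tcp_pos: [433.1, -135.0, 238.0]
orientation: [0.002, 0.961, -0.018, 0.275]
ft_force: [-0.3, 0.3, -1.5]
opening: 0.482
time: 16.57
tcp_pos: [435.2, -133.3, 239.4]
orientation: [0.002, 0.961, -0.015, 0.276]
ft_force: [0.7, -0.1, -1.3]
opening: 0.48
t 16.57 tcp [ 435.2 -133.3  239.4] z [ 0.53  -0.012 -0.848] y [-0.03  -1.    -0.004] q [-0.51 -0.13  2.15  0.41  0.66  0.83] op 0.48 F [ 0.66 -0.07 -1.27]
```

```bash
python3 -m pendant '[[[0,-0.19,0,0,0,0,0.3],[0.36,-0.01,-0.55,0,0,0,0.3],[0.36,-0.01,-0.55,0,0,0,0.3],[0.36,-0.01,-0.55,0,0,0,0.3],[0.36,-0.01,-0.55,0,0,0,0.3],[0,0,0,0,0,0,0.3],[0,0,0,0,0,0,0.3],[0,0,0,0,0,0,0.3]]]'
python3 st.py; python3 - <<'E'
from h import *
im,_=ctrl.snapshot('side');cv2.imwrite('pics/s3.png',cv2.resize(im[80:230,200:400],(800,600)))
E
```

```text
time: 17.23
tcp_pos: [492.9, -142.5, 152.2]
orientation: [0.002, 0.961, -0.015, 0.277]
ft_force: [0.1, -0.1, -0.7]
opening: 0.484
t 17.23 tcp [ 492.9 -142.5  152.2] z [ 0.532 -0.013 -0.847] y [-0.03  -1.    -0.003] q [-0.45  0.08  2.21  0.6   0.4   0.65] op 0.484 F [ 0.14 -0.1  -0.71]
```

View pics/s3.png

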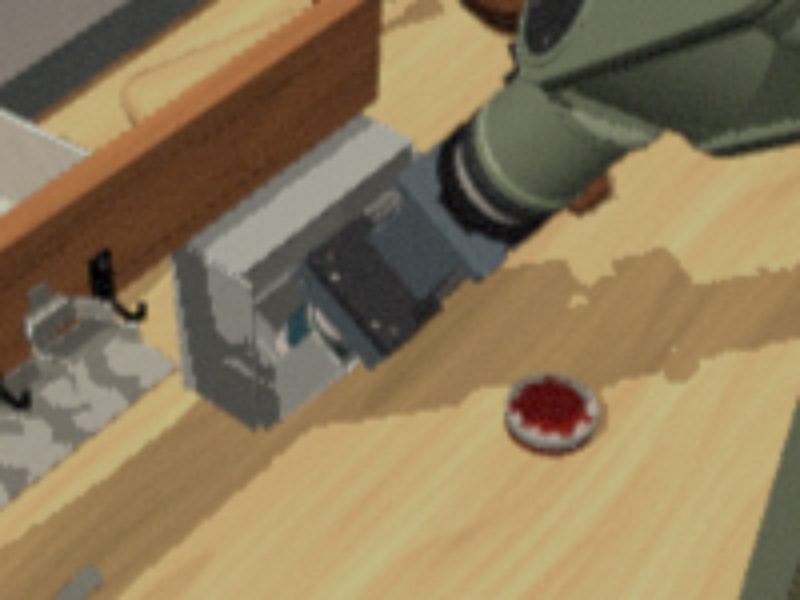

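```bash
python3 -m pendant '[[[0,0,0,0,0,0,0.6],[0,0,0,0,0,0,0.6],[0,0,0,0,0,0,0.6],[0,0,0,0,0,0,0.6],[-0.36,0.02,0.55,0,0,0,0.7],[-0.4,0.02,0.6,0,0,0,1],[-0.4,0.2,0.6,0,0,0,1],[0,0.5,0,0,0,0,1],[0,0.5,0,0,0,0,1],[0,0.5,0,0,0,0,1]]]'
python3 st.py; python3 - <<'E'
from h import *
im,_=ctrl.snapshot('side');cv2.imwrite('pics/s4.png',cv2.resize(im[80:230,200:400],(800,600)))
E
```

```text
time: 18.12
tcp_pos: [445.6, -73.8, 222.7]
orientation: [0.003, 0.961, -0.017, 0.278]
ft_force: [0.5, -0.4, -1.3]
opening: 0.989
t 18.12 tcp [445.6 -73.8 222.7] z [ 0.533 -0.015 -0.846] y [-0.034 -0.999 -0.003] q [-0.29 -0.14  2.2   0.27  0.55  1.12] op 0.989 F [ 0.5  -0.45 -1.32]
```

View pics/s4.png

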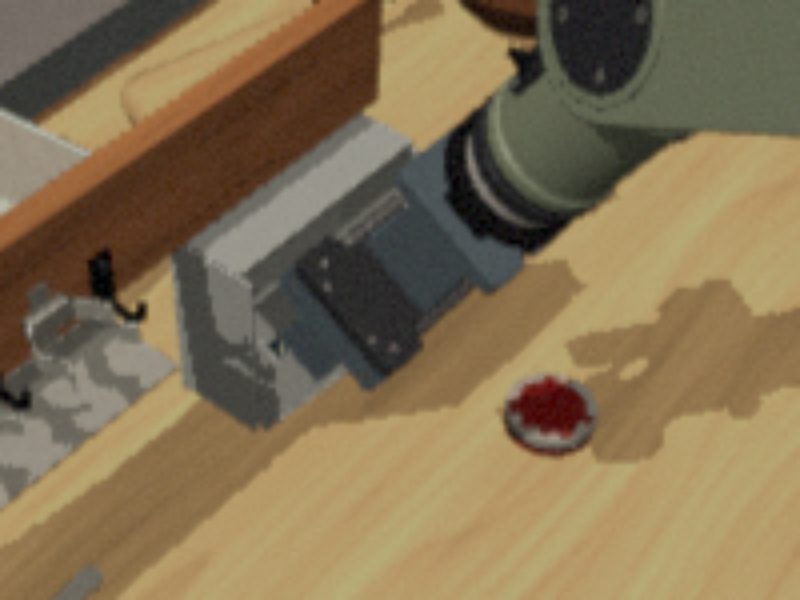

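```bash
python3 -m pendant '[[[0,0.8,0,0.02,0.6,0,1],[0,0.8,0,0.02,0.6,0,1],[0.02,0.8,0,0.02,0.6,0,1],[0.02,0.8,0,0.02,0.6,0,1],[0.02,0.8,0,0.02,0.6,0,1],[0.02,0.8,-0.05,0.02,0.6,0,1],[0.02,0.8,-0.05,0.02,0.6,0,1],[0.02,0.8,-0.05,0.02,0.6,0,1],[0.02,0.7,-0.05,0,0,0,1],[0,0,0,0,0,0,1]]]'
python3 -m pendant '[[[0,0,0,0,0,0,1],[0,0,0,0,0,0,1]]]'
python3 st.py; python3 - <<'E'
from h import *
im,_=ctrl.snapshot('side');cv2.imwrite('pics/s5.png',cv2.resize(im[80:230,200:400],(800,600)))
E
```

```text
time: 19.0
tcp_pos: [452.8, 205.9, 212.3]
orientation: [-0.005, 1.0, -0.015, 0.002]
ft_force: [0.2, -0.2, 0.5]
opening: 1.0
time: 19.17
tcp_pos: [451.3, 201.1, 213.0]
orientation: [-0.004, 1.0, -0.017, 0.002]
ft_force: [0.5, -0.2, -0.6]
opening: 1.002
t 19.17 tcp [451.3 201.1 213. ] z [ 0.004  0.007 -1.   ] y [-0.033 -0.999 -0.007] q [0.39 0.19 1.75 0.01 1.2  1.99] op 1.002 F [ 0.54 -0.24 -0.63]
```

View pics/s5.png

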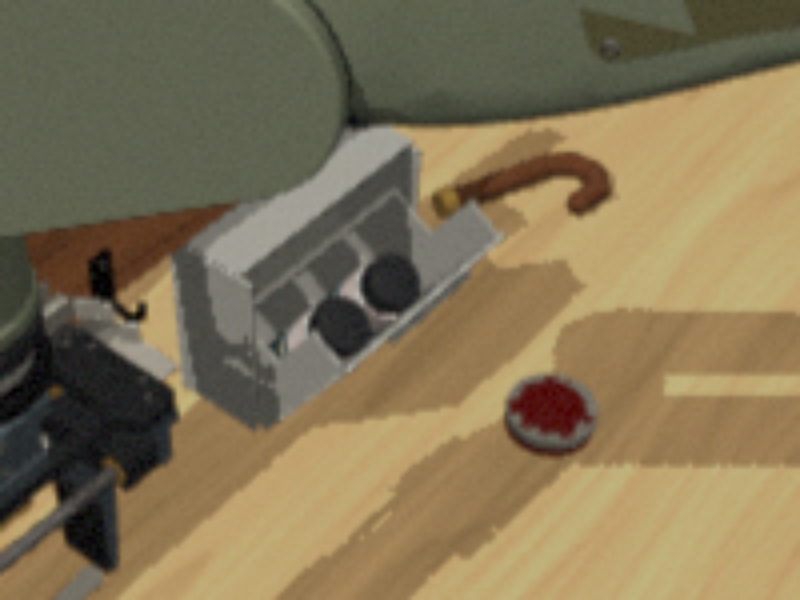

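```bash
python3 -m pendant '[[[0.01,0.3,0.03,-0.06,0.03,0,1],[0,0,0,0,0,0,1],[0,0,0,0,0,0,1],[0,0,0,0,0,0,1],[0,0,0,0,0,0,1]]]'
python3 st.py 4; python3 w.py
```

```text
time: 19.63
tcp_pos: [451.9, 212.9, 214.4]
orientation: [-0.0, 1.0, -0.017, 0.0]
ft_force: [-0.0, -0.2, 0.4]
opening: 1.0
t 19.83 tcp [452.  213.5 214.3] z [ 0.     0.001 -1.   ] y [-0.034 -0.999 -0.001] q [0.42 0.2  1.73 0.   1.21 2.02] op 0.999 F [-0.23 -0.18  0.21]
mean [ -0.04   -0.131   0.224 -34.374 -22.894] std [0.606 0.406 0.231 0.02  0.007]
q 0.20104353828896596 1.7291110976368675 j -34.39750671386719 -22.893583327531815
pred -34.289733478600226 -22.841393444107002 d -0.10777323526696136 -0.05218988342481268 r 0.49996681429258816 mass j2 0.021973575699053317 lever j3 [(0.4, np.float64(0.012664117878679262)), (0.5, np.float64(0.013296157576491614))] diff-> -0.05558335184214869
```

```bash
python3 -m pendant '[[[-0.01,0,-0.8,0,0,0,1],[0,0,-0.8,0,0,0,0.9],[0,0,-0.8,0,0,0,0.8],[0,0,-0.8,0,0,0,0.7],[0,0,-0.62,0,0,0,0.65],[0,0,0,0,0,0,0.4],[0,0,0,0,0,0,0.3],[0,0,0,0,0,0,0.3],[0,0,0,0,0,0,0.3],[0,0,0,0,0,0,0.3]]]' 50
python3 st.py
python3 -m pendant '[[[0,0,0.8,0,0,0,0.3],[0,0,0.8,0,0,0,0.3],[0,0,0.8,0,0,0,0.3],[0,0,0.8,0,0,0,0.3],[0,0,0.62,0,0,0,0.3],[0,0,0,0,0,0,0.3],[0,0,0,0,0,0,0.3],[0,0,0,0,0,0,0.3],[0,0,0,0,0,0,0.3],[0,0,0,0,0,0,0.3]]]' 
python3 -m pendant '[[[0,0,0,0,0,0,0.3],[0,0,0,0,0,0,0.3],[0,0,0,0,0,0,0.3]]]' 
python3 st.py 6; python3 w.py
```

```text
time: 20.87
tcp_pos: [452.8, 214.3, 63.2]
orientation: [-0.001, 1.0, -0.017, 0.002]
ft_force: [0.2, 0.4, -0.4]
opening: 0.487
t 20.87 tcp [452.8 214.3  63.2] z [ 0.003  0.002 -1.   ] y [-0.033 -0.999 -0.002] q [0.42 0.35 1.95 0.   0.84 2.02] op 0.487 F [ 0.2   0.44 -0.43]
time: 21.7
tcp_pos: [450.9, 213.4, 213.0]
orientation: [0.0, 1.0, -0.017, -0.001]
ft_force: [-0.3, 0.0, -1.1]
opening: 0.486
time: 21.95
tcp_pos: [451.5, 213.7, 213.8]
orientation: [-0.0, 1.0, -0.017, -0.0]
ft_force: [-0.9, -0.0, -0.6]
opening: 0.485
t 22.25 tcp [451.7 213.8 214.3] z [ 0.     0.001 -1.   ] y [-0.033 -0.999 -0.001] q [0.42 0.2  1.73 0.   1.21 2.02] op 0.485 F [-0.3  -0.17 -0.69]
mean [-2.0000e-03 -1.6400e-01 -8.3900e-01 -3.4593e+01 -2.3112e+01] std [0.394 0.247 0.302 0.006 0.016]
q 0.2005008627354029 1.729682495702242 j -34.618636071681976 -23.142607659101486
pred -34.259000359351155 -22.84114697152335 d -0.3596357123308209 -0.3014606875781354 r 0.4997031378020543 mass j2 0.07336378464360487 lever j3 [(0.4, np.float64(0.07315971349001855)), (0.5, np.float64(0.0768012188257532))] diff-> -0.058175024752685545
```

```bash
python3 st.py 20; python3 w.py
```

```text
t 23.45 tcp [451.6 213.8 214.3] z [ 0.     0.001 -1.   ] y [-0.033 -0.999 -0.001] q [0.42 0.2  1.73 0.   1.21 2.02] op 0.485 F [ 0.18 -0.19 -1.14]
mean [-1.0000e-03  6.0000e-02 -6.2700e-01 -3.4643e+01 -2.3147e+01] std [0.553 0.603 0.415 0.003 0.   ]
q 0.20054971653763418 1.7297001426739516 j -34.6432963013649 -23.146363645792007
pred -34.261174299502336 -22.84057624515809 d -0.3821220018625624 -0.3057874006339176 r 0.4996958185261057 mass j2 0.0779520106506761 lever j3 [(0.4, np.float64(0.0742144146262097)), (0.5, np.float64(0.0779095940686645))] diff-> -0.07633460122864477
```

```bash
python3 -m pendant '[[[0,0,-0.8,0,0,0,0.3],[0,0,-0.8,0,0,0,0.3],[0,0,-0.8,0,0,0,0.3],[0,0,-0.8,0,0,0,0.3],[0,0,-0.4,0,0,0,0.3],[0,0,-0.17,0,0,0,0.3],[0,0,0,0,0,0,0.3],[0,0,0,0,0,0,0.6],[0,0,0,0,0,0,0.6],[0,0,0.3,0,0,0,0.6]]]' 40
python3 st.py
python3 -m pendant '[[[0,0,0.38,0,0,0,0.6],[0,0,0,0,0,0,0.6],[0,0,0,0,0,0,0.3],[0,0,0,0,0,0,0.3],[0,0,0,0,0,0,0.3],[0,0,0,0,0,0,0.3],[0,0,0.8,0,0,0,0.3],[0,0,0.8,0,0,0,0.3],[0,0,0.8,0,0,0,0.3],[0,0,0.8,0,0,0,0.3]]]' 30
python3 -m pendant '[[[0,-0.5,0.4,0,0,0,0.3],[0,-0.85,0,0,0,0,0.3],[0,-0.85,0,0,0,0,0.3],[-0.05,-0.85,0,-0.02,-0.6,0,0.3],[-0.05,-0.85,0,-0.02,-0.6,0,0.3],[-0.05,-0.85,0.05,-0.02,-0.6,0,0.3],[-0.05,-0.85,0.05,-0.02,-0.6,0,0.3],[-0.05,-0.85,0.05,-0.02,-0.6,0,0.3],[-0.05,-0.85,0,-0.02,-0.6,0,0.3],[-0.05,-0.85,0,-0.02,-0.6,0,0.3]]]'
python3 st.py
```

```text
time: 24.48
tcp_pos: [450.6, 213.3, 74.4]
orientation: [0.0, 1.0, -0.017, -0.001]
ft_force: [-0.2, -0.3, 0.0]
opening: 0.602
t 24.48 tcp [450.6 213.3  74.4] z [-0.003 -0.001 -1.   ] y [-0.033 -0.999  0.001] q [0.42 0.34 1.93 0.   0.87 2.02] op 0.602 F [-0.18 -0.26  0.02]
time: 25.32
tcp_pos: [450.9, 213.5, 219.1]
orientation: [0.0, 1.0, -0.017, -0.001]
ft_force: [0.8, 0.5, -0.9]
opening: 0.482
time: 26.15
tcp_pos: [436.7, -107.7, 240.0]
orientation: [0.003, 0.969, -0.016, 0.245]
ft_force: [0.5, 0.5, -0.4]
opening: 0.48
t 26.15 tcp [ 436.7 -107.7  240. ] z [ 0.474 -0.014 -0.88 ] y [-0.032 -0.999 -0.001] q [-0.39 -0.13  2.12  0.26  0.7   1.05] op 0.48 F [ 0.52  0.47 -0.44]
```

```bash
python3 -m pendant '[[[-0.02,-0.8,0,-0.02,-0.6,0,0.3],[-0.02,-0.8,0,0,0,0,0.3],[-0.02,-0.8,0,0,0,0,0.3],[-0.02,-0.8,0,0,0,0,0.3],[0,0,0,0,0,0,0.3],[0,0,0,0,0,0,0.3],[0,0,0,0,0,0,0.3]]]'
cat > b.py <<'E'
from h import *
s=ctrl.sense();x,y,z=s['tcp_pos'];X=x*.99933-y*.0365;Y=y*.99933+x*.0365
f=(X-552.5)*.839+(z-8)*.544;u=-(X-552.5)*.544+(z-8)*.839
print('f',f.round(1),'u',u.round(1),'Y',Y.round(1))
E
python3 st.py; python3 b.py
```

```text
time: 26.73
tcp_pos: [434.7, -224.7, 239.0]
orientation: [0.0, 0.963, -0.015, 0.268]
ft_force: [-0.1, -0.4, -0.4]
opening: 0.479
t 26.73 tcp [ 434.7 -224.7  239. ] z [ 0.517 -0.009 -0.856] y [-0.03  -1.    -0.007] q [-0.74 -0.04  2.06  0.52  0.76  0.55] op 0.479 F [-0.13 -0.39 -0.4 ]
f 33.4 u 253.6 Y -208.7
```

```bash
python3 -m pendant '[[[-0.04,-0.5,0,0,-0.25,0,0.3],[-0.04,-0.35,0,0,0,0,0.3],[0,0,0,0,0,0,0.3],[0,0,0,0,0,0,0.3],[0,0,0,0,0,0,0.3]]]'
python3 st.py; python3 b.py
```

```text
time: 27.15
tcp_pos: [432.1, -257.7, 239.9]
orientation: [0.0, 0.959, -0.014, 0.283]
ft_force: [0.8, -0.2, -0.6]
opening: 0.483
t 27.15 tcp [ 432.1 -257.7  239.9] z [ 0.543 -0.009 -0.839] y [-0.027 -1.    -0.007] q [-0.83 -0.01  2.05  0.6   0.78  0.41] op 0.483 F [ 0.83 -0.15 -0.59]
f 32.8 u 255.1 Y -241.7
```

```bash
python3 -m pendant '[[[0.34,-0.02,-0.55,0,0,0,0.3],[0.34,-0.02,-0.55,0,0,0,0.3],[0.35,-0.02,-0.55,0,0,0,0.3],[0.35,-0.02,-0.55,0,0,0,0.3],[0,0,0,0,0,0,0.3],[0,0,0,0,0,0,0.3]]]'
python3 st.py; python3 b.py; python3 - <<'E'
from h import *
im,_=ctrl.snapshot('scene');cv2.imwrite('pics/s6.png',cv2.resize(im[80:230,200:400],(800,600)))
E
```

```text
time: 27.65
tcp_pos: [487.4, -260.7, 151.1]
orientation: [-0.0, 0.959, -0.014, 0.283]
ft_force: [0.5, 0.2, -0.7]
opening: 0.481
t 27.65 tcp [ 487.4 -260.7  151.1] z [ 0.542 -0.007 -0.84 ] y [-0.027 -1.    -0.008] q [-0.73  0.17  2.11  0.76  0.54  0.27] op 0.481 F [ 0.48  0.2  -0.65]
f 30.9 u 150.5 Y -242.7
```

View pics/s6.png

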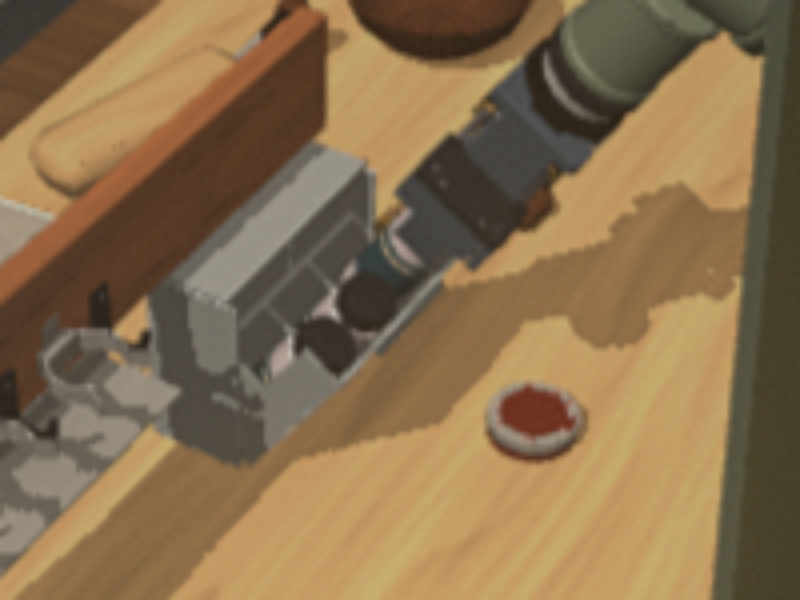

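```bash
python3 -m pendant '[[[0,0,0,0,0,0,0.6],[0,0,0,0,0,0,0.6],[0,0,0,0,0,0,0.6],[0,0,0,0,0,0,0.6],[-0.36,0.02,0.55,0,0,0,0.6],[-0.4,0.02,0.6,0,0,0,0.6],[-0.4,0.02,0.6,0,0,0,0.3],[-0.8,0.5,0.1,0,0,0,0],[-0.8,0.5,0,0,0,0,0],[-0.2,0.4,0,0,0,0,0]]]'
python3 st.py; python3 - <<'E'
from h import *
im,_=ctrl.snapshot('side');cv2.imwrite('pics/s7.png',cv2.resize(im[80:230,200:400],(800,600)))
E
```

```text
time: 28.53
tcp_pos: [365.7, -202.6, 226.2]
orientation: [0.002, 0.959, -0.016, 0.283]
ft_force: [-0.3, -0.0, -1.2]
opening: 0.34
t 28.53 tcp [ 365.7 -202.6  226.2] z [ 0.543 -0.012 -0.839] y [-0.031 -1.    -0.006] q [-0.87 -0.15  2.21  0.62  0.78  0.35] op 0.34 F [-0.31 -0.03 -1.23]
```

View pics/s7.png

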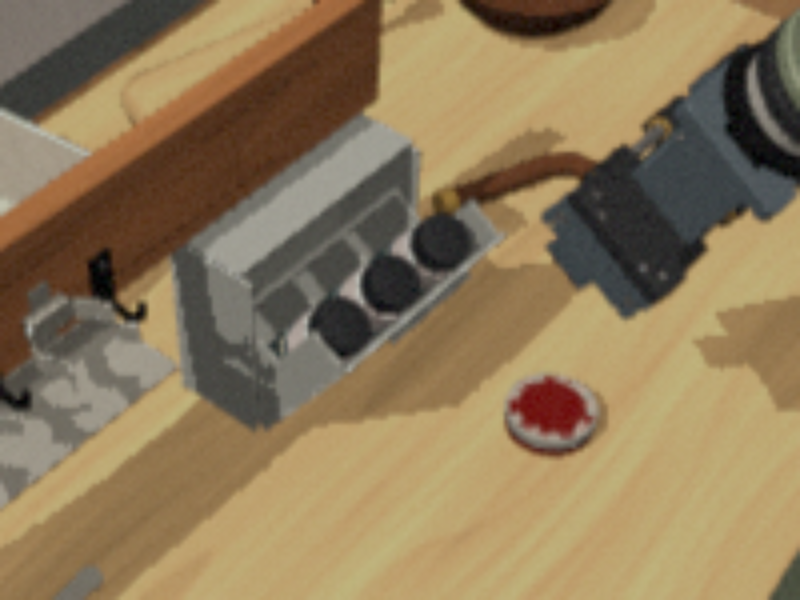

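```bash
python3 -m pendant '[[[0.1,0.04,-0.7,0,0,0,0],[0.1,0.04,-0.7,0,0,0,0],[0.2,0.04,-0.7,0,0,0,0],[0.25,0.03,-0.7,0,0,0,0],[0.1,0,-0.2,0,0,0,0],[0.4,0,0,0,0,0,0],[0.4,-0.02,0,0,0,0,0],[0,0,0,0,0,0,0],[0,0,0,0,0,0,0]]]' 20
python3 st.py; python3 b.py
```

```text
time: 29.33
tcp_pos: [431.6, -199.2, 106.4]
orientation: [0.001, 0.959, -0.014, 0.284]
ft_force: [-0.2, -1.3, 1.1]
opening: 0.004
t 29.33 tcp [ 431.6 -199.2  106.4] z [ 0.544 -0.011 -0.839] y [-0.028 -1.    -0.005] q [-0.7   0.12  2.34  1.04  0.41 -0.02] op 0.004 F [-0.23 -1.33  1.08]
f -42.1 u 144.5 Y -183.4
```

```bash
python3 -m pendant '[[[0.15,0,-0.2,0,0,0,0],[0.25,-0.01,-0.1,0,0,0,0],[0.25,-0.01,0,0,0,0,0],[0.25,-0.01,0,0,0,0,0],[0.25,-0.01,0.02,0,0,0,0],[0.25,-0.01,0.02,0,0,0,0]]]'
python3 st.py; python3 b.py
python3 -m pendant '[[[0.25,-0.01,0.04,0,0,0,0],[0.25,-0.01,0.04,0,0,0,0],[0.25,-0.01,0.04,0,0,0,0]]]'
python3 st.py; python3 b.py
```

```text
time: 29.83
tcp_pos: [486.7, -200.9, 95.5]
orientation: [0.001, 0.959, -0.015, 0.283]
ft_force: [-2.0, 0.8, 0.3]
opening: 0.004
t 29.83 tcp [ 486.7 -200.9   95.5] z [ 0.543 -0.011 -0.84 ] y [-0.03  -1.    -0.007] q [-0.61  0.21  2.26  1.06  0.35  0.04] op 0.004 F [-1.98  0.81  0.32]
f -1.8 u 105.4 Y -183.0
time: 30.08
tcp_pos: [516.8, -202.1, 100.5]
orientation: [0.001, 0.959, -0.015, 0.283]
ft_force: [-1.7, -0.4, 0.4]
opening: -0.001
t 30.08 tcp [ 516.8 -202.1  100.5] z [ 0.543 -0.011 -0.839] y [-0.03  -1.    -0.007] q [-0.57  0.23  2.2   0.98  0.35  0.16] op -0.001 F [-1.66 -0.38  0.44]
f 26.3 u 93.2 Y -183.1
```

```bash
python3 -m pendant '[[[0.15,-0.01,0.04,0,0,0,0],[0.12,-0.01,0.02,0,0,0,0],[0.06,0,0,0,0,0,0]]]'
python3 st.py; python3 - <<'E'
from h import *
im,_=ctrl.snapshot('side');cv2.imwrite('pics/s8.png',cv2.resize(im[80:230,200:400],(800,600)))
E
```

```text
time: 30.33
tcp_pos: [530.5, -203.1, 103.1]
orientation: [0.001, 0.959, -0.015, 0.284]
ft_force: [-0.7, -0.7, 0.5]
opening: 0.006
t 30.33 tcp [ 530.5 -203.1  103.1] z [ 0.544 -0.011 -0.839] y [-0.029 -1.    -0.006] q [-0.55  0.25  2.17  0.94  0.35  0.22] op 0.006 F [-0.74 -0.68  0.51]
```

View pics/s8.png

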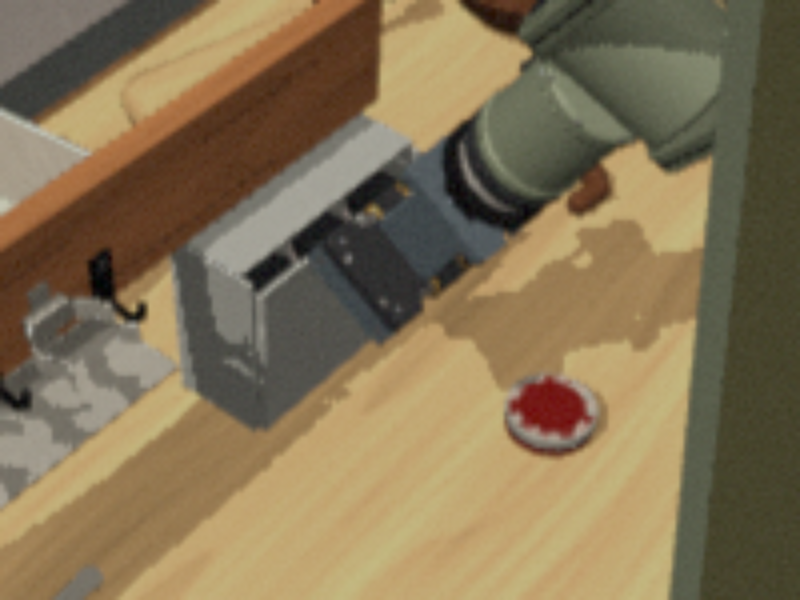

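```bash
python3 -m pendant '[[[0.08,0,0,0,0,0,0],[0.06,0,0,0,0,0,0],[0,0,0,0,0,0,0]]]'
python3 -m pendant '[[[0.06,0,0,0,0,0,0],[0.06,0,0,0,0,0,0],[0,0,0,0,0,0,0]]]'
python3 st.py
```

```text
time: 30.63
tcp_pos: [533.9, -203.0, 102.5]
orientation: [0.002, 0.959, -0.015, 0.283]
ft_force: [-13.4, -1.0, 7.3]
opening: 0.006
time: 30.88
tcp_pos: [534.8, -203.0, 102.2]
orientation: [0.002, 0.959, -0.015, 0.282]
ft_force: [-40.4, -3.5, 25.9]
opening: 0.008
t 30.88 tcp [ 534.8 -203.   102.2] z [ 0.54  -0.013 -0.841] y [-0.03  -1.    -0.004] q [-0.54  0.25  2.16  0.91  0.34  0.25] op 0.008 F [-40.44  -3.54  25.86]
```

```bash
python3 -m pendant '[[[-0.3,0,0,0,0,0,0],[-0.8,0,0,0,0,0,0],[-0.8,0,0.5,0,0,0,0],[-0.8,0,0.7,0,0,0,0],[-0.6,-0.4,0.5,0,0,0,0],[-0.3,-0.8,0.3,0,0,0,0],[0,-0.8,0,0,0,0,0],[0,-0.8,0,0,0,0,0],[0,-0.8,0,0,0,0,0],[0,0,0,0,0,0,0]]]'
python3 - <<'E'
from h import *
for n in ['side','scene']:
    c=ctrl.get_calibration(n);im,d=ctrl.snapshot(n);cv2.imwrite(f'pics/{n}9.png',cv2.resize(im[80:230,200:400],(800,600)))
    cv2.imwrite(f'pics/{n}9f.png',im)
    P=cloud(c,d).reshape(-1,3); X=P[:,:2]@[.99933,-.0365];Y=P[:,:2]@[.0365,.99933]
    q=(Y<-100)&(Y>-265)&(X>500)&(X<560)&(P[:,2]>30)&(P[:,2]<160)
    for z in range(50,160,20):
        r=q&(abs(P[:,2]-z)<10); print(n,z,r.sum(),np.median(X[r]).round(1) if r.sum() else '')
E
python3 st.py
```

```text
time: 31.72
tcp_pos: [397.6, -353.9, 183.5]
orientation: [0.005, 0.958, -0.017, 0.285]
ft_force: [0.7, -0.3, -0.5]
opening: -0.001
side 50 157 552.2
side 70 169 552.1
side 90 178 552.3
side 110 183 552.3
side 130 157 552.2
side 150 174 552.0
scene 50 149 553.8
scene 70 152 553.9
scene 90 149 553.7
scene 110 163 553.7
scene 130 127 553.6
scene 150 154 552.9
t 31.82 tcp [ 396.8 -347.8  182.1] z [ 0.544 -0.011 -0.839] y [-0.031 -0.999 -0.007] q [-1.04  0.14  2.05  0.73  0.77  0.07] op 0.004 F [ 0.25  0.6  -0.56]
```

View pics/side9.png

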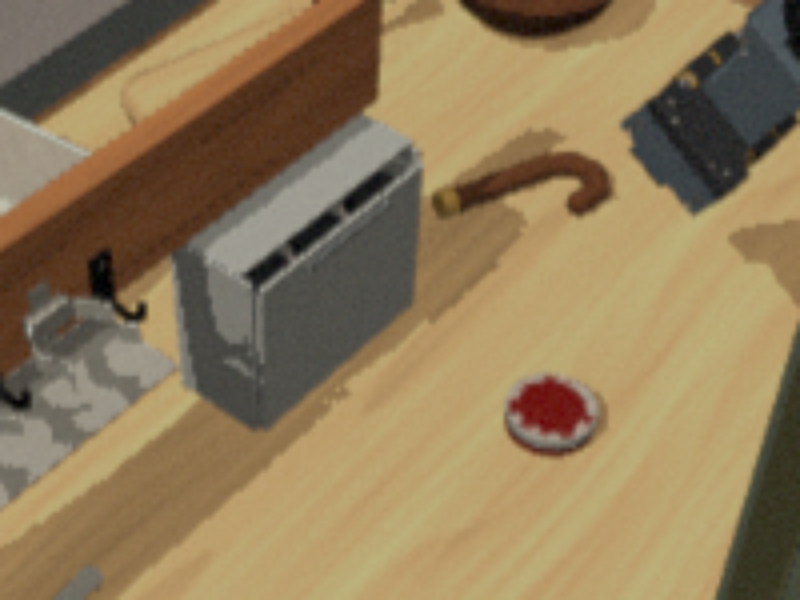

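View pics/scene9f.png

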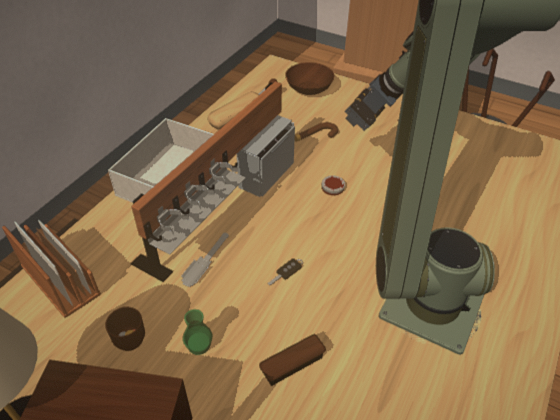

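```bash
python3 -c "
from rig import ctrl
print(ctrl.close_job())"
```

```text
the job is handed in; nothing more can be done
None
```

All three cans felt less than half full, so all three went into the tilt-out bin, one per compartment. The bin is pushed shut and the spring clips stayed empty. I handed the job in at about 32 s of the 72 s allowed.

| Can (start position, mm) | Wrist force | Joint torques |
|---|---|---|
| right (404, -145) | about 79 g | about 60 g |
| middle (456, 62) | about 115 g | about 95 g |
| left (452, 213) | about 72 g | about 60 g |

- **Weights:** The wrist force is noisy, and it read 10–20 g higher than the joint torques on every can. Both methods put all three cans below half full (135 g). The middle can is the least certain, because its unloaded torque reading had not fully settled. Both its readings are well under 150 g, so the bin was allowed for it either way.
- **Last checks:** In the final images all three black caps show inside the bin. Its front wall is vertical to within about 1 mm over its height in both cameras. The other objects looked unmoved in the final picture, though I did not measure that. The gripper is clear of everything.
- **Force when shutting the bin:** With the fingertips pushing the bin against its stop, the wrist force briefly reached about 48 N. That is below the 120 N wrist limit. I took the 40 N limit to cover only the arm and gripper body, but did not confirm that fingertips are exempt.

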